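Lock the arm-rest bar with its linchpin

TASK

Lock the bar of the patient arm-rest: take the linchpin out of its grey park block, gently push it down through the square hole near the bar's free front end until its head sits on the bar with the ring still standing up, then swing the ring over the bar's front end and all the way down so that it hangs round the bar. The bar slides in its sleeve and may have been left up to 12 mm to either side of mid travel, so find the hole by light touch, never leaning on the stand with the pin or its ring with more than 30 N. Leave the cup of tubes, the vial and the saline ampoule standing where they are.

Things in the scene. Friction and masses are not known exactly. Their poses are not given: they have to be found in the camera images.
- stand: White steel arm-rest stand fixed to the desk: base plate 241 x 110 x 12 mm (x -45 to 196), a column with a sleeve, and in the sleeve a level square steel bar. The bar's free front end points to the stand's -x; on its rear end is a dark pad, x 112 to 200 (mid travel), y -58 to 58, up to z 109. Origin on the desk below the hole's mid-travel place; x along the bar towards the pad, z up. In mm.
- hole_mid (a point): Point on the bar's top face (z 85 mm in the stand's frame) where the hole's axis is when the bar is at mid travel. The real hole, 12 x 12 mm square, upright, right through the bar, is at the same y and z but anywhere from 12 mm before to 12 mm behind (stand's x) and is not reported: the bar slides, stiffly (30 N). The bar is 22 mm wide, 18 mm high and ends 23 mm in front of the hole's axis.
- sleeve_top (a point): Centre of the top face of the aluminium sleeve on the column, 5.5 mm above the bar's top face. The sleeve is 50 mm long (stand's x 48 to 98) and 35 mm wide.
- park_block: Fixed grey plastic block, 46 x 46 mm on a 64 x 64 x 8 mm foot, 45 mm high, with a 12 x 12 mm square hole 34 mm deep in its top in which the linchpin is parked upright. Origin at the centre of its underside, z up.
- linchpin: Loose steel pin, 70 g, parked upright in the block, head up. Origin on its axis at the underside of the head, z up along the pin. Head: 14 (x) by 24 (y) by 32 mm high (z 0 to 32); grip it across its two flat x faces, over z 10 to 32. Shank: 10 x 10 mm square down to z -21 mm, then a taper. Home when its origin is at the bar's top face, x the same way as the stand's x (not turned round).
- pin_tip (a point): Tip of the linchpin, 30 mm below the underside of its head: a 6 mm square end of a four-sided taper 9 mm long.
- ring_hinge (a point): On the linchpin's axis and on the ring's hinge axis (along the linchpin's y), 10 mm above the underside of the head.
- ring_far (a point): Middle of the ring's far cross wire, 46 mm from the hinge axis. The ring is a rectangular bail of dark steel wire 4.4 mm thick: two legs from the hinge at y -26 and +26 mm (wire centres), joined by this cross wire, corners rounded.
- ring (a joint): Angle of the ring, rad. 0: straight up above the head; grows as it swings towards the linchpin's own -x (1.57: level, pointing to -x), to a stop at 3.2; 3.14: hangs straight down, cross wire under the pin's tip, the bar between the legs. Other stop at -0.35. Starts near 0. Friction (0.02 N m) keeps it where it is left; push along its arc, or it jams.
- tube_cup: Clear cup with pink-capped tubes, 49 mm wide, 66 mm high, loose. Origin at the centre of its underside. Leave it standing.
- vial: Small glass vial, 18 mm wide, 36 mm high, loose. Origin at the centre of its underside. Leave it standing.
- ampoule: Soft plastic saline ampoule, 20 mm wide, 61 mm high, standing on its base, loose. Origin at the centre of its underside. Leave it standing.

How it is judged:
On the way, in this order (a step that is already met when the one before it is completed fails the run):
1. the linchpin is pushed home through the bar (head within 2.5 mm of the bar's top) with its ring still up (below 0.9 rad) (z of linchpin in the frame of stand between 0.082 and 0.0875 m and x of linchpin in the frame of stand between -0.018 and 0.018 m and y of linchpin in the frame of stand between -0.004 and 0.004 m and value of joint ring below 0.9 rad), for 0.2 s.
2. the ring is swung over the bar's front end and down round the bar (past 2.8 rad) (value of joint ring above 2.8 rad), for 0.2 s.
At the end, for the whole second after the job is handed in: The linchpin stands upright (within 0.15 rad) in the bar's hole, in line with the bar (within 0.3 rad), its head within 2.5 mm of the bar's top, at rest and released, and the ring is past 2.8 rad, hanging round the bar (z of linchpin in the frame of stand between 0.082 and 0.0875 m and x of linchpin in the frame of stand between -0.018 and 0.018 m and y of linchpin in the frame of stand between -0.004 and 0.004 m and angle between linchpin's own z axis and vertical below 0.15 rad and angle between the x axis of linchpin and the x axis of stand, either way round below 0.3 rad and value of joint ring above 2.8 rad and linear speed of linchpin below 0.01 m/s); the robot touches nothing.
It fails at once if the linchpin or its ring presses on the stand or its bar with more than 30 N (contact force between linchpin and stand above 30 N).
It fails at once if the cup of tubes is moved more than 30 mm or tipped (distance of tube_cup from where it was at the start of the episode above 0.03 m or angle between tube_cup's own z axis and vertical above 0.5 rad).
It fails at once if the vial is moved more than 30 mm or tipped (distance of vial from where it was at the start of the episode above 0.03 m or angle between vial's own z axis and vertical above 0.5 rad).
It fails at once if the ampoule is moved more than 30 mm or tipped (distance of ampoule from where it was at the start of the episode above 0.03 m or angle between ampoule's own z axis and vertical above 0.5 rad).
It also fails if it takes over 72 s, if anything falls off the work surface, if the arm or the gripper's body presses on something with over 40 N, if the wrist force passes 120 N, or if a joint passes its speed limit or range.

ROBOT

A 6-joint arm with a two-finger parallel gripper is mounted at the origin on a cart in front of the work surface, level with it; the furniture and walls round the work are solid. World frame = base frame: x ahead of the robot, y to its left, z up, the work surface at z = 0. Lengths are in m, angles in rad, forces in N, time in s.
With the tool pointing down it reaches from about 0.3 to 1 m from the base axis. Payload 5.1 kg.
Tool frame: the origin (TCP) lies between the finger pads; the fingertips stand r.tip_extent ahead of it and the grasp point (between the pads) lies 8 mm behind it (r.tip_extent is the distance from the TCP to the fingertips, in m); z points along the fingers, x is the direction in which the jaws open and shut, and the axes are right-handed (so a half turn about z gives the same grasp; the last joint's range is limited). The gripper opens to 95 mm and grips with 3 to 60 N. Pads are 20 mm wide; open, the fingers measure 119 mm over their backs; the gripper's body (75 mm by 180 mm) begins 59 mm behind the grasp point.
Start: joints at [-1.217, 0.124, 1.65, -0, 1.367, -0.083], TCP at [0.275, -0.589, 0.226] pointing down, gripper open.
Joint ranges: [-2.61, 2.61], [-1.02, 2.33], [0.03, 2.71], [-1.35, 4.49], [0.32, 2.68], [-2.91, 2.91]. Speed limits (rad/s): [2.57, 2.57, 3.14, 3.14, 3.14, 3.14].

INTERFACE

Orientations are given as a unit quaternion [w, x, y, z].
In Python, from workcell import monitor, cams, finish_job, r gives the robot as it stands. The module is installed in compiled form; this text tells all that it offers.
- The arm moves only by the shell command python3 -m jog 'ROWS' [FORCE]. ROWS is JSON, a list of rows, each an object with "linear": the shift along the world's x, y, z in mm, a list of three; "dr": the turn, a rotation vector about the world's x, y, z in rad, a list of three; "grip": the opening, from -1 (shut) to 1 (fully open), so that 0 is half open. A call has 1 to 20 rows; each row shifts and turns the pose as measured when the row begins; what a row does not reach is not made up. A row lasts 1/10 s, in which the tool goes at most 50 mm and 8.59 degrees, less where a joint would pass 70% of its speed; a pose out of reach is approached as far as the arm can. A call with a gripper value outside its range is refused whole. The fingers move at their own pace and stop on an object; FORCE is the grip in N (left out, the last holds). Time passes only in rows, so rows that do not move let the fingers close. It gives the time, the measured TCP pose, the force and the opening at its end, in the units of the state.
- monitor.get_obs(): the state, without advancing time (a new reading comes with each control period).
- cams.get_image(name): name is "scene" or "top" or "wrist"; returns the picture (400x640x3 uint8, red, green, blue); there is no depth.
- cams.camera_model(name): a dict with "mtx" (3x3 intrinsics, pixels), "k1" (the pictures are not rectified: a ray, as slopes to the right and down, at radius r is drawn at 1 + k1 r^2 times it, then the intrinsics apply), "camera_from_world" (4x4, takes a point from world to camera coordinates); the wrist camera has in their place "tool_from_camera" (4x4, takes a point from camera to tool coordinates, whose origin is the TCP and whose axes are the tool frame's). Camera axes: x right, y down, z forward; pixel columns grow to the right and rows downward; lengths in m; the calibration is good to about 2 mm. A picture is of the moment at which its call begins: read the wrist's pose just before it. camera_model takes no time and is no camera call.
- finish_job(): hands the job in, once; it reports no verdict.
The state is a dict: "time_s": time; "joint_pos": joint angles; "qd": joint speeds; "joint_torque": joint torques, N m; "tool_pos": TCP position; "eef_rot": TCP orientation; "contact_force": force on the tool from outside, world axes, zero at the start; "torque": the same for the moment, N m; "width": opening from 0.0 (shut) to 1.0 (fully open).
Only numpy, scipy, OpenCV 4.12 (cv2) and the standard library are available. Lean on these libraries where they do the work, as an engineer would, in place of code of your own. Each camera call takes 0.05 s, during which the arm holds its last target. There are 200 camera calls.

## Working session

There is one attempt and no reset: what is moved stays moved. The work goes in short steps, Python scripts to look and compute and a shell command to move; the robot and the scene stay as the last step left them, time stands still between calls to the robot, and variables do not carry over. Pictures are saved under pics/ and viewed, about 8 in all and at most 12, crops included, and the job is handed in when it is done.

```bash
mkdir -p pics
cat > h.py <<'E'
import numpy as np, cv2
from workcell import monitor, cams, r
from scipy.spatial.transform import Rotation as R
def grab(n):
    o=monitor.get_obs(); im=cams.get_image(n); m=cams.camera_model(n)
    if 'camera_from_world' in m: T=np.linalg.inv(np.array(m['camera_from_world']))
    else:
        W=np.eye(4); q=o['eef_rot']; W[:3,:3]=R.from_quat([q[1],q[2],q[3],q[0]]).as_matrix(); W[:3,3]=o['tool_pos']
        T=W@np.array(m['tool_from_camera'])
    return im,np.array(m['mtx']),m['k1'],T
def ray(px,K,k1,T):
    d=np.array([(px[0]-K[0,2])/K[0,0],(px[1]-K[1,2])/K[1,1]]); u=d.copy()
    for _ in range(30): u=d/(1+k1*(u@u))
    return T[:3,3], T[:3,:3]@np.array([u[0],u[1],1])
def plane(px,z,c):
    o,d=ray(px,*c); return o+d*(z-o[2])/d[2]
def proj(P,c):
    K,k1,T=c; p=np.linalg.inv(T)@np.append(P,1); u=p[:2]/p[2]; u=u*(1+k1*(u@u)); return K[:2,:2]@u+K[:2,2]
def tri(a,ca,b,cb):
    o1,d1=ray(a,*ca);o2,d2=ray(b,*cb);d1=d1/np.linalg.norm(d1);d2=d2/np.linalg.norm(d2)
    s=np.linalg.lstsq(np.c_[d1,-d2],o2-o1,rcond=None)[0]; p,q=o1+d1*s[0],o2+d2*s[1]
    return (p+q)/2,np.linalg.norm(p-q)
def save(n,im): cv2.imwrite('pics/'+n+'.png',im[:,:,::-1])
E
python3 - <<'E'
from h import *
import pickle
a=grab('top');b=grab('scene');pickle.dump((a,b),open('i.pkl','wb'))
save('top0',a[0]);save('scene0',b[0])
o=monitor.get_obs();print(o['time_s'],o['eef_rot'],o['contact_force'],r.tip_extent)
for c in(a,b):print(np.round(c[1],1).tolist(),c[2],np.round(c[3],3).tolist())
E
```

```text
0.1 [-5.62012718e-04  8.43501339e-01 -5.37126249e-01 -7.53354005e-04] [ 0.18346963  0.40098571 -0.87248685] 0.011
[[509.1, 0.0, 323.2], [0.0, 509.1, 195.1], [0.0, 0.0, 1.0]] -0.1685841919854934 [[-0.026, -0.987, 0.16, 0.345], [-0.999, 0.029, 0.016, 0.009], [-0.021, -0.16, -0.987, 1.37], [0.0, 0.0, 0.0, 1.0]]
[[380.6, 0.0, 323.6], [0.0, 380.6, 208.2], [0.0, 0.0, 1.0]] -0.08986020329700699 [[-0.68, -0.449, 0.58, 0.028], [-0.734, 0.404, -0.546, 0.518], [0.011, -0.797, -0.604, 0.667], [0.0, 0.0, 0.0, 1.0]]
```

View pics/top0.png

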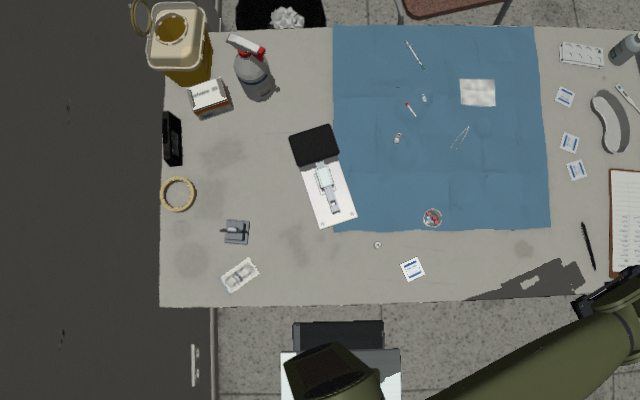

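View pics/scene0.png

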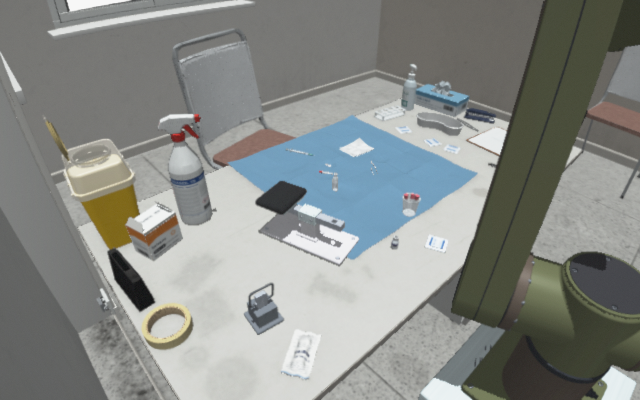

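The top view shows the stand with its pad at (315,147) and the bar's front end near (335,212). The park block with the pin is at (236,231), the cup at (432,217), the vial at (378,244), and the ampoule near (397,138). I'll zoom in next.

Run:
```python
from h import *
import pickle
a,b=pickle.load(open('i.pkl','rb'))
t=cv2.resize(a[0][115:265,210:370],None,fx=5,fy=5,interpolation=cv2.INTER_CUBIC)[:600]
s=cv2.resize(b[0][170:335,235:425],None,fx=4.2,fy=3.6,interpolation=cv2.INTER_CUBIC)
s=cv2.resize(b[0][190:335,235:370],None,fx=4,fy=4,interpolation=cv2.INTER_CUBIC)
t=cv2.resize(a[0][120:260,210:365],None,fx=4,fy=4,interpolation=cv2.INTER_CUBIC)
save('tz',t[:,:620]);save('sz',s)
for n,p,z in (('block',(236,231),.045),('barend',(335,212),.085),('sleeve',(325,178),.09),('cup',(432,217),.06),('vial',(378,244),.036),('pad',(315,147),.109),('amp',(397,138),.06)):print(n,plane(p,z,a[1:]).round(3))
```

```text
block [0.471 0.263 0.045]
barend [0.51  0.001 0.085]
sleeve [0.597 0.025 0.09 ]
cup [ 0.492 -0.25   0.06 ]
vial [ 0.428 -0.109  0.036]
pad [0.675 0.048 0.109]
amp [ 0.706 -0.17   0.06 ]
```

View pics/tz.png

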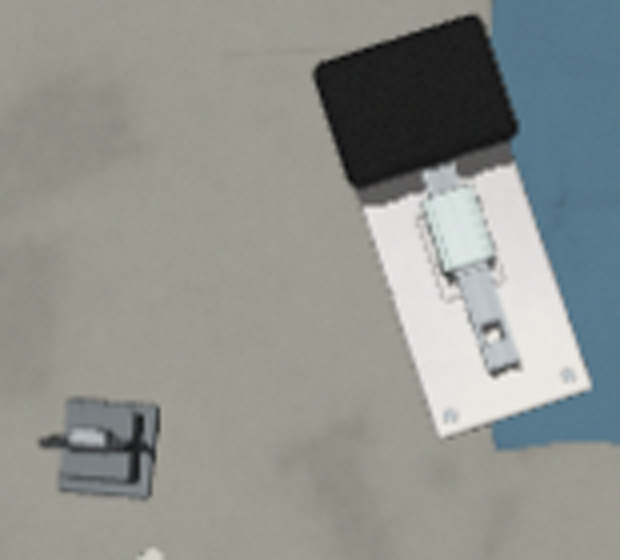

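View pics/sz.png

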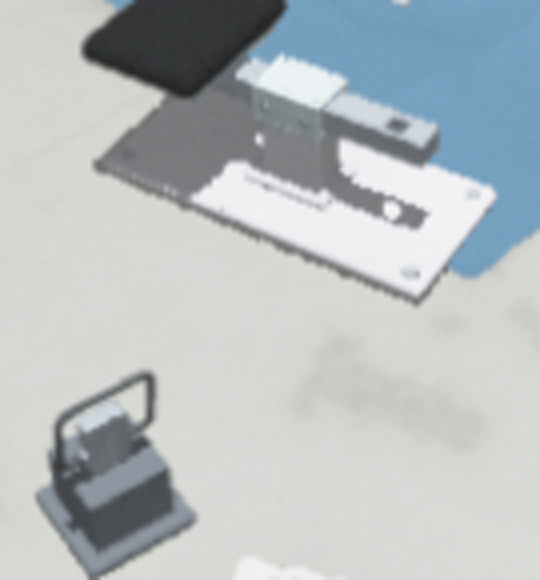

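The zooms show the hole mouth at top px (333,203) and scene px (334.5,221), and the head top at top px (232,229) and scene px (260,292). The ring plane lies roughly along world y. Now to triangulate these.

Run:
```python
from h import *
import pickle
a,b=pickle.load(open('i.pkl','rb'))
A=lambda x,y:(210+(x+.5)/4-.5,120+(y+.5)/4-.5); B=lambda x,y:(235+(x+.5)/4-.5,190+(y+.5)/4-.5)
ca,cb=a[1:],b[1:]
for n,p,q in (('hole',(492,332),(398,125)),('headtop',(88,437),(102,410)),('ringcornerA',(45,441),(60,418)),('ringcornerB',(150,447),(150,376))):
    P,e=tri(A(*p),ca,B(*q),cb);print(n,P.round(4),e.round(4))
pl=lambda x,y,z:plane(A(x,y),z,ca)[:2]
# base plate front edge (z .012) corners and left/right edges
f1,f2,r1=pl(443,438,.012),pl(591,388,.012),pl(512,165,.012)
l1=pl(362,205,.012)
for d in(f2-f1,):print('front len',np.linalg.norm(d),'xdir',np.degrees(np.arctan2(d[0],-d[1])))
for d in(r1-f2,l1-f1):print('side',np.degrees(np.arctan2(d[1],d[0])))
m=(f1+f2)/2;print('front mid',m)
# pad corners z .109
c=[pl(*p,.109) for p in((316,68),(480,14),(518,132),(355,188))]
print('pad',[np.linalg.norm(c[i]-c[i-1]).round(4) for i in range(4)],np.mean(c,0))
for d in (c[0]-c[3],c[1]-c[2]):print(np.degrees(np.arctan2(d[1],d[0])))
print('hole top',pl(492,332,.085),'barend',pl(505,370,.085))
# block foot corners
k=[pl(*p,.008) for p in((66,398),(160,404),(153,498),(58,490))];print('foot',np.mean(k,0),[np.linalg.norm(k[i]-k[i-1]).round(4) for i in range(4)])
for d in(k[0]-k[3],k[1]-k[2]):print(np.degrees(np.arctan2(d[1],d[0])))
print(np.round(cams.camera_model('wrist')['tool_from_camera'],3).tolist(),cams.camera_model('wrist')['mtx'])
q=monitor.get_obs()['eef_rot'];print(R.from_quat([q[1],q[2],q[3],q[0]]).as_matrix().round(3).tolist())
```

```text
hole [0.5338 0.0066 0.083 ] 0.0007
headtop [0.4741 0.268  0.0787] 0.0003
ringcornerA [0.4708 0.2928 0.095 ] 0.001
ringcornerB [0.4713 0.2326 0.0781] 0.0131
front len 0.10477276398799433 xdir 17.110886616523423
side 17.339642421139242
side 17.692245659164232
front mid [ 0.4892342  -0.00855709]
pad [np.float64(0.0832), np.float64(0.1112), np.float64(0.082), np.float64(0.1097)] [0.68145467 0.05025535]
16.61450491246695
15.534149836778376
hole top [0.53384184 0.00681112] barend [ 0.5091898  -0.00075351]
foot [0.47365056 0.26762864] [np.float64(0.0627), np.float64(0.0649), np.float64(0.0637), np.float64(0.0653)]
-5.010904802574787
-4.637300920354723
[[1.0, 0.001, 0.001, 0.001], [-0.001, 0.962, 0.273, -0.077], [-0.001, -0.273, 0.962, -0.159], [0.0, 0.0, 0.0, 1.0]] [[348.94583313   0.         316.2585539 ]
 [  0.         348.94583313 191.83696039]
 [  0.           0.           1.        ]]
[[0.423, -0.906, -0.001], [-0.906, -0.423, 0.002], [-0.002, -0.0, -1.0]]
```

```bash
python3 -m jog '[{"linear":[11,48,-1.5],"dr":[0,0,0.058],"grip":1},{"linear":[11,48,-1.5],"dr":[0,0,0.058],"grip":1},{"linear":[11,48,-1.5],"dr":[0,0,0.058],"grip":1},{"linear":[11,48,-1.5],"dr":[0,0,0.058],"grip":1},{"linear":[11,48,-1.5],"dr":[0,0,0.058],"grip":1},{"linear":[11,48,-1.5],"dr":[0,0,0.058],"grip":1},{"linear":[11,48,-1.5],"dr":[0,0,0.058],"grip":1},{"linear":[11,48,-1.5],"dr":[0,0,0.058],"grip":1},{"linear":[11,48,-1.5],"dr":[0,0,0.058],"grip":1},{"linear":[11,48,-1.5],"dr":[0,0,0.058],"grip":1},{"linear":[11,48,-1.5],"dr":[0,0,0.058],"grip":1},{"linear":[11,48,-1.5],"dr":[0,0,0.058],"grip":1},{"linear":[11,48,-1.5],"dr":[0,0,0.058],"grip":1},{"linear":[11,48,-1.5],"dr":[0,0,0.058],"grip":1},{"linear":[11,48,-1.5],"dr":[0,0,0.058],"grip":1},{"linear":[11,48,-1.5],"dr":[0,0,0.058],"grip":1},{"linear":[11,48,-1.5],"dr":[0,0,0.058],"grip":1},{"linear":[11,41,-1.5],"dr":[0,0,0.06],"grip":1},{"linear":[0,0,0],"dr":[0,0,0],"grip":1}]' 10
```

```text
time_s: 2.0
tool_pos: [0.4632, 0.2873, 0.1868]
eef_rot: [-0.001, 1.0, -0.024, -0.004]
contact_force: [-0.4, -0.6, 0.0]
width: 0.998
```

```bash
python3 -m jog '[{"linear":[6,-10,7],"dr":[0,0,-0.02],"grip":1},{"linear":[5,-9,6],"dr":[0,0,-0.02],"grip":1},{"linear":[0,0,0],"dr":[0,0,0],"grip":1}]'
python3 - <<'E'
from h import *
import pickle
w=grab('wrist');pickle.dump(w,open('w.pkl','wb'));save('w0',w[0])
q=monitor.get_obs();print(q['tool_pos'],q['eef_rot'])
c=w[1:]
for P in ([.474,.268,.077],[.474,.268,.045],[.474,.268,.101]):print(proj(np.array(P),c))
E
```

```text
time_s: 2.3
tool_pos: [0.4741, 0.2657, 0.1995]
eef_rot: [0.0, 0.999, -0.046, -0.005]
contact_force: [-0.9, -0.0, -0.2]
width: 1.0
[0.47377164 0.26588147 0.19923503] [ 2.15988320e-05  9.98940083e-01 -4.57570098e-02 -5.00061592e-03]
[316.30743224 184.59119644]
[316.62053254 175.76990768]
[316.02540519 192.53746046]
```

View pics/w0.png

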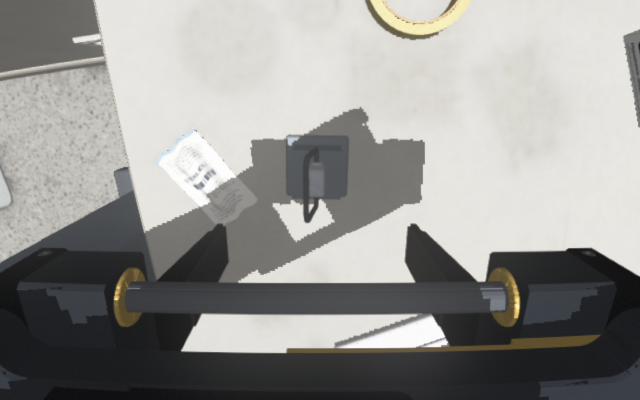

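The wrist view has the block at (317,172), the head at (317,182) and the ring's cross wire near x≈307. The ring leans slightly to world -x. A crop will give detail on this.

Run:
```python
from h import *
import pickle
w=pickle.load(open('w.pkl','rb'))
t=cv2.convertScaleAbs(w[0][125:230,270:365],alpha=2.2,beta=10)
save('w0z',cv2.resize(t,None,fx=6,fy=5.7,interpolation=cv2.INTER_CUBIC))
```

```text
(no output)
```

View pics/w0z.png

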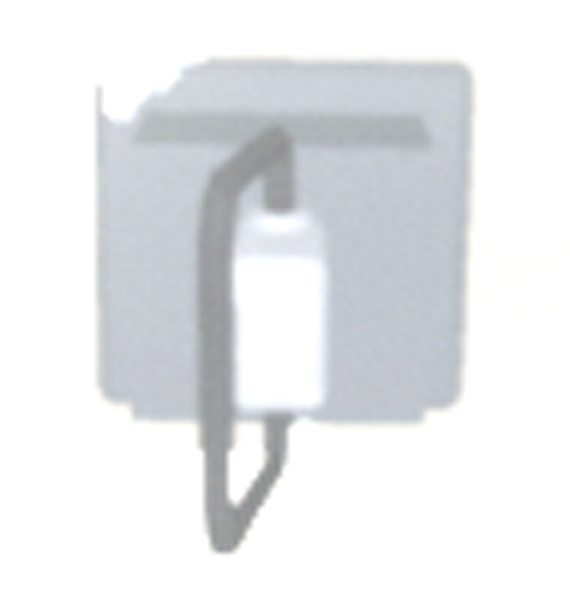

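```bash
python3 -m jog '[{"linear":[0,0,0],"dr":[0,0.01,0],"grip":0},{"linear":[0,1,0],"dr":[0,0,0],"grip":0},{"linear":[0,0,-30],"dr":[0,0,0],"grip":0},{"linear":[0,0,-30],"dr":[0,0,0],"grip":0},{"linear":[0,0,-30],"dr":[0,0,0],"grip":0},{"linear":[0,0,-10],"dr":[0,0,0],"grip":0},{"linear":[-15,0,0],"dr":[0,0,0],"grip":0},{"linear":[-8,0,0],"dr":[0,0,0],"grip":0},{"linear":[0,0,0],"dr":[0,0,0],"grip":0}]'
```

```text
time_s: 3.25
tool_pos: [0.4518, 0.2638, 0.1001]
eef_rot: [-0.002, 0.999, -0.049, -0.007]
contact_force: [-0.3, 0.2, 0.2]
width: 0.503
```

```bash
python3 -m jog '[{"linear":[-4,0,0],"dr":[0,0,0],"grip":0},{"linear":[-4,0,0],"dr":[0,0,0],"grip":0},{"linear":[-2,0,0],"dr":[0,0,0],"grip":0},{"linear":[0,0,0],"dr":[0,0,0],"grip":0}]';python3 -m jog '[{"linear":[-2,0,0],"dr":[0,0,0],"grip":0},{"linear":[-2,0,0],"dr":[0,0,0],"grip":0},{"linear":[0,0,0],"dr":[0,0,0],"grip":0}]'
```

```text
time_s: 3.65
tool_pos: [0.4434, 0.2647, 0.1034]
eef_rot: [-0.003, 0.999, -0.049, -0.005]
contact_force: [-0.7, -0.2, -0.4]
width: 0.495
time_s: 3.95
tool_pos: [0.4397, 0.2649, 0.1039]
eef_rot: [-0.003, 0.999, -0.049, -0.004]
contact_force: [0.1, 0.0, -0.4]
width: 0.495
```

```bash
python3 -m jog '[{"linear":[-2,0,-1],"dr":[0,0,0],"grip":0},{"linear":[-2,0,-1],"dr":[0,0,0],"grip":0},{"linear":[0,0,0],"dr":[0,0,0],"grip":0}]';python3 -m jog '[{"linear":[-3,0,-1],"dr":[0,0,0],"grip":0},{"linear":[-3,0,-1],"dr":[0,0,0],"grip":0},{"linear":[0,0,0],"dr":[0,0,0],"grip":0}]'
python3 - <<'E'
from h import *
w=grab('wrist');t=cv2.convertScaleAbs(w[0],alpha=1.6,beta=10)
save('w1',t)
o=monitor.get_obs();print(o['contact_force'],o['torque'])
E
```

```text
time_s: 4.25
tool_pos: [0.4357, 0.2649, 0.1018]
eef_rot: [-0.003, 0.999, -0.05, -0.004]
contact_force: [-0.7, -0.7, 1.0]
width: 0.502
time_s: 4.55
tool_pos: [0.4292, 0.265, 0.0995]
eef_rot: [-0.003, 0.999, -0.05, -0.004]
contact_force: [0.7, -0.1, 0.0]
width: 0.5
[0.64089346 0.81482594 0.0911332 ] [ 0.04002761 -0.15805705 -0.01223116]
```

View pics/w1.png

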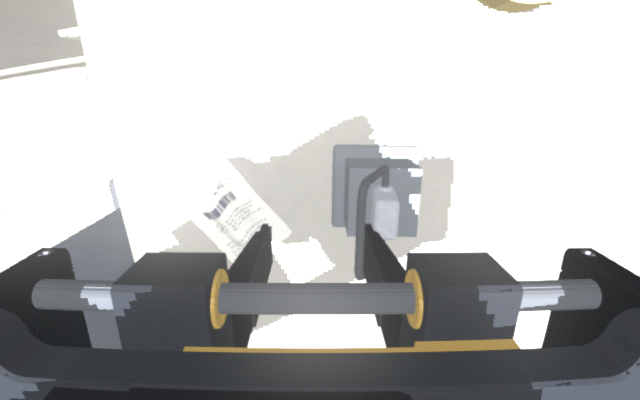

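The w1 view shows the cross wire at px 360 with the head upright at px 382. The ring leans about 0.55 rad to world -x with under 1 N, which is past the 0.35 stop. So the pin's -x is world -x and its yaw is about -5°. Next I'll stand the ring up again between the fingers.

```bash
python3 -m jog '[{"linear":[12,1,0],"dr":[-0.006,-0.008,0.015],"grip":0},{"linear":[16,1,0],"dr":[0,0,0],"grip":0},{"linear":[16,0,0],"dr":[0,0,0],"grip":0},{"linear":[0,0,0],"dr":[0,0,0],"grip":-0.6},{"linear":[0,0,0],"dr":[0,0,0],"grip":-0.7},{"linear":[0,0,0],"dr":[0,0,0],"grip":-0.75},{"linear":[0,0,0],"dr":[0,0,0],"grip":-0.75},{"linear":[0,0,0],"dr":[0,0,0],"grip":-0.75}]' 10
```

```text
time_s: 5.4
tool_pos: [0.475, 0.2671, 0.099]
eef_rot: [0.0, 0.999, -0.04, 0.0]
contact_force: [-0.4, -0.6, 0.3]
width: 0.157
```

```bash
python3 -m jog '[{"linear":[-1,0.5,0],"dr":[0,0,-0.005],"grip":-0.3},{"linear":[0,0,0],"dr":[0,0,0],"grip":-0.3},{"linear":[0,0,-13],"dr":[0,0,0],"grip":-0.3},{"linear":[0,0,-13],"dr":[0,0,0],"grip":-0.3},{"linear":[0,0,-10],"dr":[0,0,0],"grip":-0.3},{"linear":[0,0,-1],"dr":[0,0,0],"grip":-0.3}]' 40
```

```text
time_s: 6.0
tool_pos: [0.4728, 0.2674, 0.0583]
eef_rot: [0.001, 0.999, -0.042, 0.0]
contact_force: [0.5, -0.2, -0.4]
width: 0.349
```

```bash
python3 -m jog '[{"linear":[1,0,3.5],"dr":[0,0,0],"grip":-0.3},{"linear":[0,0,0],"dr":[0,0,0],"grip":-0.3},{"linear":[0,0,0],"dr":[0,0,0],"grip":-1},{"linear":[0,0,0],"dr":[0,0,0],"grip":-1},{"linear":[0,0,0],"dr":[0,0,0],"grip":-1},{"linear":[0,0,0],"dr":[0,0,0],"grip":-1}]' 40
```

```text
time_s: 6.6
tool_pos: [0.4738, 0.2674, 0.0619]
eef_rot: [0.001, 0.999, -0.043, -0.0]
contact_force: [-1.0, 0.0, -2.5]
width: 0.146
```

```bash
python3 -m jog '[{"linear":[0,0,10],"dr":[0,0,0],"grip":-1},{"linear":[0,0,25],"dr":[0,0,0],"grip":-1},{"linear":[0,0,35],"dr":[0,0,0],"grip":-1},{"linear":[0,0,35],"dr":[0,0,0],"grip":-1},{"linear":[6,-26,3],"dr":[0,0,0.039],"grip":-1},{"linear":[6,-26,1],"dr":[0,0,0.039],"grip":-1},{"linear":[6,-26,0],"dr":[0,0,0.039],"grip":-1},{"linear":[6,-26,0],"dr":[0,0,0.039],"grip":-1},{"linear":[6,-26,0],"dr":[0,0,0.039],"grip":-1},{"linear":[6,-26,0],"dr":[0,0,0.039],"grip":-1},{"linear":[6,-26,0],"dr":[0,0,0.039],"grip":-1},{"linear":[6,-26,0],"dr":[0,0,0.039],"grip":-1},{"linear":[6,-26,0],"dr":[0,0,0.039],"grip":-1},{"linear":[6,-20,0],"dr":[0,0,0.035],"grip":-1},{"linear":[0,0,0],"dr":[0,0,0],"grip":-1},{"linear":[0,0,0],"dr":[0,0,0],"grip":-1}]' 40
python3 - <<'E'
from h import *
import pickle
w=grab('wrist');pickle.dump(w,open('w2.pkl','wb'))
o=monitor.get_obs();q=o['eef_rot'];M=R.from_quat([q[1],q[2],q[3],q[0]]).as_matrix();print(o['tool_pos'],M.round(4).tolist(),np.degrees(np.arctan2(M[1,0],M[0,0])),o['width'])
c=w[1:];print(proj(np.array([.5338,.0067,.085]),c)); tip=o['tool_pos']+M@[0,0,.047];print('tip',tip,proj(tip,c))
save('w2',w[0])
E
```

```text
time_s: 8.2
tool_pos: [0.5386, 0.0036, 0.1909]
eef_rot: [0.0, 0.987, 0.159, 0.011]
contact_force: [0.7, 0.6, 0.1]
width: 0.146
[0.53869205 0.00376718 0.19095517] [[0.9491, 0.3142, 0.0228], [0.3143, -0.9493, 0.0027], [0.0225, 0.0046, -0.9997]] 18.321654381018764 0.14568841488622766
[308.14014656 186.48877402]
tip [0.53976375 0.00389379 0.14396756] [315.82080341 218.14151359]
```

View pics/w2.png

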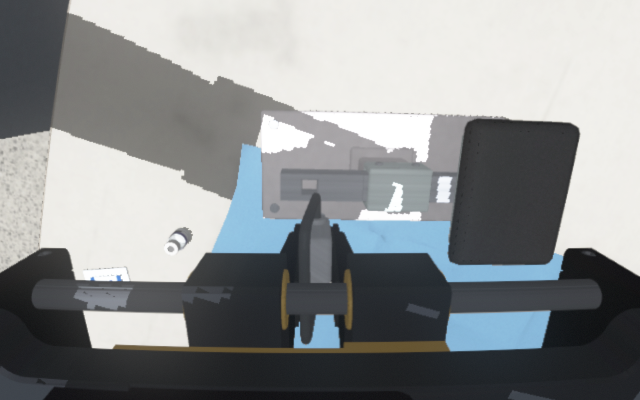

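The w2 view shows the bar in front of the camera with the hole at about (310,186), against a predicted (308,186.5). The pin is held with its ring up.

Run:
```python
from h import *
import pickle
w=pickle.load(open('w2.pkl','rb'));g=w[0].mean(2).astype(int)
print(g[170:204:1,296:326:1])
print(g[186,270:300], g[178,270:290])
```

```text
[[120 119 119 ... 121 120 120]
 [117 117 117 ... 117 117 117]
 [117 118 117 ... 115 115 116]
 ...
 [152 152 151 ... 148 149 148]
 [157 156 157 ... 158 156 157]
 [157 158 157 ... 157 157 156]]
[161 161 160 161 162 163 162 164 163 159 146 135 135 134 133 134 135 134
 134 135 135 134 134 135 134 135 135 134 134 133] [162 162 162 162 163 163 164 163 163 159 145 132 131 131 131 131 131 132
 132 132]
```

Run:
```python
from h import *
import pickle
w=pickle.load(open('w2.pkl','rb'));g=w[0].mean(2).astype(int);c=w[1:]
for y in range(166,206): print(y,' '.join('%3d'%v for v in g[y,298:324]))
u=np.array([np.cos(np.radians(17.3)),np.sin(np.radians(17.3))])
```

```text
166 165 165 166 165 165 165 165 165 164 165 164 164 164 164 165 164 165 165 166 165 165 165 164 164 163 163
167 163 163 163 164 163 164 164 163 163 164 162 163 162 163 162 163 164 165 165 165 164 164 164 164 163 162
168 150 150 151 155 155 155 155 155 155 154 155 154 155 154 155 155 157 162 162 162 161 161 161 160 161 160
169 130 130 130 134 133 134 134 134 134 134 133 133 132 134 134 133 135 139 138 138 139 137 138 138 137 138
170 119 119 119 119 119 120 120 119 120 120 120 120 119 120 119 121 120 119 121 120 119 121 120 120 119 121
171 117 116 116 116 117 117 117 116 116 116 117 116 117 118 116 117 117 116 117 116 117 116 117 117 117 117
172 117 117 116 117 117 116 117 116 117 116 117 116 116 117 117 116 117 115 117 116 115 116 116 115 116 115
173 122 122 122 122 122 121 120 120 119 119 120 118 119 119 119 120 119 119 119 119 118 117 117 117 117 116
174 129 129 130 128 128 128 128 127 128 127 127 126 127 127 128 127 128 127 128 127 127 125 125 125 126 126
175 133 134 134 133 134 133 133 133 134 134 133 133 133 133 132 133 133 132 132 132 132 133 131 131 131 132
176 134 133 133 134 
[... 2519 characters left out ...]
  73  70  71  71  72  71  71  71  72  88 119 129 129
200 139 140 139 139 138 137 136 136 136 135 134 119  80  71  71  71  71  70  70  71  70  71  88 118 131 133
201 151 151 151 151 151 149 151 150 151 151 142 111  76  70  70  71  70  69  70  69  70  70  93 130 148 148
202 157 157 156 156 156 156 157 157 158 156 141  97  72  70  70  69  70  69  70  69  70  72  95 137 156 158
203 157 157 157 156 157 157 158 157 157 153 128  83  70  69  70  70  69  70  69  69  70  73  96 136 156 157
204 157 157 158 157 157 157 157 158 157 143 104  73  69  70  69  68  70  69  68  68  70  75  96 136 155 156
205 157 157 157 157 157 156 157 157 152 127  84  70  70  69  69  68  70  70  68  69  72  74  96 136 155 156
```

Run:
```python
from h import *
import pickle
w=pickle.load(open('w2.pkl','rb'));c=w[1:]
h=plane((309.6,186.7),.085,c);e=plane((280,187),.085,c);print(h,e,np.linalg.norm(h-e),np.degrees(np.arctan2(*(h-e)[[1,0]])))
f,n=plane((300,173.7),.085,c),plane((300,200.5),.085,c);print('bar width',np.linalg.norm(f-n),(f+n)/2)
# average with top/scene estimate
print((h[:2]+[.5338,.0067])/2)
```

```text
[0.53494471 0.00689087 0.085     ] [ 0.51290604 -0.00052325  0.085     ] 0.023252359244901544 18.593658426520804
bar width 0.02185435191087805 [0.52790314 0.00413494 0.085     ]
[0.53437236 0.00679543]
```

```bash
python3 -m jog '[{"linear":[-2,1.5,0],"dr":[-0.003,0.023,-0.01],"grip":-1},{"linear":[-2,1.5,-15],"dr":[0,0,0],"grip":-1},{"linear":[0,0,-15],"dr":[0,0,0],"grip":-1},{"linear":[0,0,-12],"dr":[0,0,0],"grip":-1},{"linear":[0,0,-5],"dr":[0,0,0],"grip":-1},{"linear":[0,0,0],"dr":[0,0,0],"grip":-1},{"linear":[0,0,0],"dr":[0,0,0],"grip":-1}]' 40
```

```text
time_s: 8.95
tool_pos: [0.5319, 0.0107, 0.1376]
eef_rot: [-0.001, 0.988, 0.156, -0.003]
contact_force: [0.8, -0.4, -0.1]
width: 0.147
```

```bash
python3 -m jog '[{"linear":[2.5,-3.5,0],"dr":[0,-0.005,0],"grip":-1},{"linear":[0,0,0],"dr":[0,0,0],"grip":-1},{"linear":[0,0,0],"dr":[0,0,0],"grip":-1}]'
```

```text
time_s: 9.25
tool_pos: [0.5355, 0.0066, 0.1388]
eef_rot: [0.0, 0.988, 0.156, 0.001]
contact_force: [0.5, 0.1, -1.2]
width: 0.148
```

Pose is within 1 mm of the hole. Now easing down in small steps.

```bash
python3 -m jog '[{"linear":[-0.5,0,-3],"dr":[0,0,0],"grip":-1},{"linear":[0,0,-3],"dr":[0,0,0],"grip":-1},{"linear":[0,0,-2],"dr":[0,0,0],"grip":-1},{"linear":[0,0,0],"dr":[0,0,0],"grip":-1}]';python3 -m jog '[{"linear":[0,0,-2],"dr":[0,0,0],"grip":-1},{"linear":[0,0,-2],"dr":[0,0,0],"grip":-1},{"linear":[0,0,0],"dr":[0,0,0],"grip":-1}]'
```

```text
time_s: 9.65
tool_pos: [0.5355, 0.0064, 0.1311]
eef_rot: [0.0, 0.988, 0.155, 0.001]
contact_force: [0.5, -0.0, -0.9]
width: 0.144
time_s: 9.95
tool_pos: [0.5354, 0.0065, 0.1266]
eef_rot: [0.0, 0.988, 0.156, 0.001]
contact_force: [-0.3, 0.4, -1.0]
width: 0.14
```

```bash
python3 -m jog '[{"linear":[0,0,-2],"dr":[0,0,0],"grip":-1},{"linear":[0,0,-2],"dr":[0,0,0],"grip":-1},{"linear":[0,0,0],"dr":[0,0,0],"grip":-1}]';python3 -m jog '[{"linear":[0,0,-2],"dr":[0,0,0],"grip":-1},{"linear":[0,0,-2],"dr":[0,0,0],"grip":-1},{"linear":[0,0,0],"dr":[0,0,0],"grip":-1}]'
```

```text
time_s: 10.25
tool_pos: [0.5353, 0.0064, 0.1223]
eef_rot: [0.0, 0.988, 0.156, 0.001]
contact_force: [0.2, -0.4, -1.5]
width: 0.148
time_s: 10.55
tool_pos: [0.5352, 0.0064, 0.1179]
eef_rot: [0.0, 0.988, 0.156, 0.001]
contact_force: [1.0, -0.3, -1.1]
width: 0.146
```

Tip is now 14 mm below the bar's top, so the square shank is entering. No side force.

```bash
python3 -m jog '[{"linear":[0,0,-3],"dr":[0,0,0],"grip":-1},{"linear":[0,0,-3],"dr":[0,0,0],"grip":-1},{"linear":[0,0,0],"dr":[0,0,0],"grip":-1}]';python3 -m jog '[{"linear":[0,0,-2],"dr":[0,0,0],"grip":-1},{"linear":[0,0,-2],"dr":[0,0,0],"grip":-1},{"linear":[0,0,0],"dr":[0,0,0],"grip":-1}]';python3 -m jog '[{"linear":[0,0,-2],"dr":[0,0,0],"grip":-1},{"linear":[0,0,0],"dr":[0,0,0],"grip":-1}]'
```

```text
time_s: 10.85
tool_pos: [0.5351, 0.0063, 0.1113]
eef_rot: [0.0, 0.988, 0.156, 0.001]
contact_force: [-1.3, -0.2, -1.6]
width: 0.145
time_s: 11.15
tool_pos: [0.5352, 0.0064, 0.1069]
eef_rot: [0.0, 0.988, 0.156, 0.001]
contact_force: [-0.3, -0.8, -1.1]
width: 0.144
time_s: 11.35
tool_pos: [0.5352, 0.0063, 0.1048]
eef_rot: [0.0, 0.988, 0.156, 0.001]
contact_force: [0.3, 0.4, -0.2]
width: 0.143
```

```bash
for i in 1 2 3; do python3 -m jog '[{"linear":[0,0,-1],"dr":[0,0,0],"grip":-1},{"linear":[0,0,0],"dr":[0,0,0],"grip":-1}]' | grep -E "pos|force"; done
```

```text
tool_pos: [0.5353, 0.0064, 0.1037]
contact_force: [0.4, -0.1, -1.5]
tool_pos: [0.5353, 0.0064, 0.1027]
contact_force: [0.0, -0.2, -0.8]
tool_pos: [0.5353, 0.0063, 0.1018]
contact_force: [-0.6, 0.4, -0.9]
```

```bash
for i in 1 2; do python3 -m jog '[{"linear":[0,0,-0.6],"dr":[0,0,0],"grip":-1},{"linear":[0,0,0],"dr":[0,0,0],"grip":-1}]' | grep -E "pos|force"; done
```

```text
tool_pos: [0.5353, 0.0063, 0.1018]
contact_force: [-0.6, 0.3, -0.9]
tool_pos: [0.5354, 0.0063, 0.1018]
contact_force: [-0.8, 0.1, -0.4]
```

```bash
for i in 1; do python3 -m jog '[{"linear":[0,0,-1],"dr":[0,0,0],"grip":-1},{"linear":[0,0,0],"dr":[0,0,0],"grip":-1}]' | grep -E "pos|force"; done
python3 - <<'E'
from h import *
import pickle
w=grab('wrist');a=grab('top');b=grab('scene');pickle.dump((w,a,b),open('i3.pkl','wb'))
print([monitor.get_obs()[k] for k in('contact_force','joint_torque')])
z=lambda im,s,g=1.:cv2.resize(cv2.convertScaleAbs(im,alpha=g),s,interpolation=cv2.INTER_CUBIC)
save('m3',np.hstack([z(b[0][180:270,270:370],(400,360)),z(w[0][150:350,240:400],(320,400),1.6)[:360]]))
E
```

```text
tool_pos: [0.5354, 0.0063, 0.1018]
contact_force: [-1.1, 0.0, -1.3]
[array([-2.15173896,  1.06491583,  2.59101018]), array([ 2.10123377e-03, -3.07968235e+01, -3.26544714e+01,  1.13913515e-01,
       -6.39945567e-01, -2.78602238e-04])]
```

View pics/m3.png

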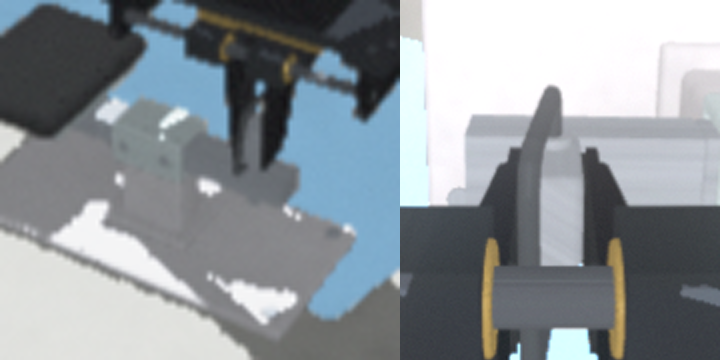

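The pin stopped at TCP z 0.1018 (expected home 0.102), and m3 shows the head on the bar with the ring up. I'll release and retreat.

```bash
python3 -m jog '[{"linear":[0,0,0],"dr":[0,0,0],"grip":-0.35},{"linear":[0,0,0],"dr":[0,0,0],"grip":-0.35},{"linear":[0,0,0],"dr":[0,0,0],"grip":-0.35},{"linear":[0,0,10],"dr":[0,0,0],"grip":-0.35},{"linear":[0,0,25],"dr":[0,0,0],"grip":-0.35},{"linear":[0,0,30],"dr":[0,0,0],"grip":-0.35},{"linear":[0,0,30],"dr":[0,0,0],"grip":-0.35},{"linear":[0,0,0],"dr":[0,0,0],"grip":-0.35}]' 20
python3 - <<'E'
from h import *
import pickle
w=grab('wrist');pickle.dump(w,open('w4.pkl','wb'));o=monitor.get_obs();print(o['tool_pos'],o['eef_rot'])
save('w4',cv2.resize(cv2.convertScaleAbs(w[0][130:270,230:430],alpha=1.4),(800,560),interpolation=cv2.INTER_CUBIC))
E
```

```text
time_s: 13.5
tool_pos: [0.5353, 0.0065, 0.2005]
eef_rot: [0.0, 0.988, 0.156, 0.002]
contact_force: [0.4, -0.9, -0.1]
width: 0.322
[0.53413578 0.00657298 0.19804451] [-8.12100520e-05  9.87822096e-01  1.55587438e-01 -2.21863817e-04]
```

View pics/w4.png

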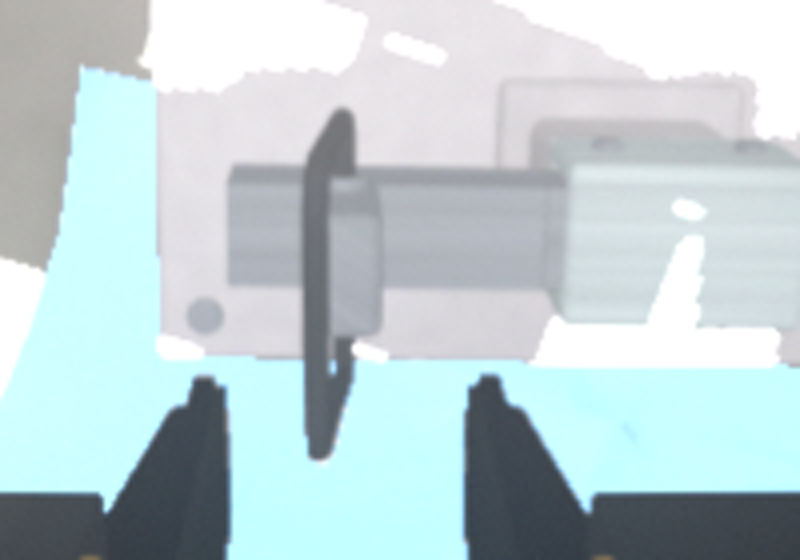

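The w4 view shows the pin standing in the bar with its head at crop (355,255) and the ring up, leaning about 0.15 rad to the front. I'll turn the gripper 90° so the fingers straddle the bar.

```bash
python3 -m jog '[{"linear":[2,0.6,0],"dr":[0,0,0.13],"grip":-0.16},{"linear":[2,0.6,0],"dr":[0,0,0.13],"grip":-0.16},{"linear":[2,0.6,0],"dr":[0,0,0.13],"grip":-0.16},{"linear":[2,0.6,0],"dr":[0,0,0.13],"grip":-0.16},{"linear":[2,0.6,0],"dr":[0,0,0.13],"grip":-0.16},{"linear":[2,0.6,0],"dr":[0,0,0.13],"grip":-0.16},{"linear":[2,0.6,0],"dr":[0,0,0.13],"grip":-0.16},{"linear":[2,0.6,0],"dr":[0,0,0.13],"grip":-0.16},{"linear":[2,0.6,0],"dr":[0,0,0.13],"grip":-0.16},{"linear":[2,0.6,0],"dr":[0,0,0.13],"grip":-0.16},{"linear":[2,0.6,0],"dr":[0,0,0.13],"grip":-0.16},{"linear":[2,0.6,0],"dr":[0,0,0.13],"grip":-0.16},{"linear":[0,0,0],"dr":[0,0,0],"grip":-0.16},{"linear":[0,0,0],"dr":[0,0,0],"grip":-0.16}]' 20
cat > s.py <<'E'
from h import *
o=monitor.get_obs();q=o['eef_rot'];M=R.from_quat([q[1],q[2],q[3],q[0]]).as_matrix();p=o['tool_pos']
a=np.radians(17.6);u=np.array([np.cos(a),np.sin(a)]);v=np.array([-u[1],u[0]]);d=p[:2]-[.5353,.0064]
print('s %.1f y %.1f tipz %.1f yaw-stand %.1f tilt %s F %s w %.3f'%(1e3*d@u,1e3*d@v,1e3*p[2]-11,np.degrees(np.arctan2(M[1,0],M[0,0]))-17.6,M[:2,2].round(3),o['contact_force'].round(1),o['width']))
E
python3 s.py
```

```text
time_s: 14.95
tool_pos: [0.5488, 0.0148, 0.1776]
eef_rot: [-0.007, 0.568, 0.823, -0.012]
contact_force: [-0.7, 0.2, 0.0]
width: 0.425
s 15.4 y 3.9 tipz 166.6 yaw-stand 93.2 tilt [-0.025 -0.012] F [-0.7  0.2  0. ] w 0.425
```

```bash
python3 -m jog '[{"linear":[7,0,0],"dr":[0.012,-0.025,-0.055],"grip":-0.16},{"linear":[5.5,0,0],"dr":[0,0,0],"grip":-0.16},{"linear":[0,0,-20],"dr":[0,0,0],"grip":-0.16},{"linear":[0,0,-17],"dr":[0,0,0],"grip":-0.16},{"linear":[0,0,0],"dr":[0,0,0],"grip":-0.16}]'; python3 s.py
```

```text
time_s: 15.45
tool_pos: [0.5612, 0.0147, 0.1383]
eef_rot: [-0.001, 0.593, 0.805, -0.0]
contact_force: [-1.1, 0.1, -0.3]
width: 0.421
s 27.2 y 0.0 tipz 127.3 yaw-stand 89.6 tilt [-0.002  0.001] F [-1.1  0.1 -0.3] w 0.421
```

```bash
python3 -m jog '[{"linear":[-8.6,-2.7,0],"dr":[0,0,0],"grip":-0.16},{"linear":[-8.6,-2.7,0],"dr":[0,0,0],"grip":-0.16},{"linear":[-8.6,-2.7,0],"dr":[0,0,0],"grip":-0.16},{"linear":[-4.8,-1.5,-1],"dr":[0,0,0],"grip":-0.16},{"linear":[-4.8,-1.5,-2],"dr":[0,0,0],"grip":-0.16},{"linear":[0,0,0],"dr":[0,0,0],"grip":-0.16}]'; python3 s.py
python3 -m jog '[{"linear":[-3.8,-1.2,-4],"dr":[0,0,0],"grip":-0.16},{"linear":[-3.8,-1.2,-4],"dr":[0,0,0],"grip":-0.16},{"linear":[-2.9,-0.9,-4.5],"dr":[0,0,0],"grip":-0.16},{"linear":[-2.9,-0.9,-4.5],"dr":[0,0,0],"grip":-0.16},{"linear":[0,0,0],"dr":[0,0,0],"grip":-0.16}]'; python3 s.py
```

```text
time_s: 16.05
tool_pos: [0.5241, 0.0025, 0.1384]
eef_rot: [0.001, 0.593, 0.805, 0.001]
contact_force: [-1.3, 0.1, -0.2]
width: 0.421
s -11.9 y -0.3 tipz 127.4 yaw-stand 89.6 tilt [0.003 0.   ] F [-1.3  0.1 -0.2] w 0.421
time_s: 16.55
tool_pos: [0.5097, -0.0021, 0.1203]
eef_rot: [0.001, 0.593, 0.805, 0.001]
contact_force: [0.8, -0.5, -0.9]
width: 0.42
s -27.0 y -0.3 tipz 109.3 yaw-stand 89.6 tilt [0.003 0.   ] F [ 0.8 -0.5 -0.9] w 0.420
```

```bash
python3 -m jog '[{"linear":[-4.8,-1.5,-3],"dr":[0,0,0],"grip":-0.16},{"linear":[-4.8,-1.5,-3],"dr":[0,0,0],"grip":-0.16},{"linear":[-4.8,-1.5,-3],"dr":[0,0,0],"grip":-0.16},{"linear":[-3,-1,-3],"dr":[0,0,0],"grip":-0.16},{"linear":[0,0,-5],"dr":[0,0,0],"grip":-0.16},{"linear":[0,0,0],"dr":[0,0,0],"grip":-0.16}]'; python3 s.py
```

```text
time_s: 17.15
tool_pos: [0.4907, -0.0082, 0.1016]
eef_rot: [0.001, 0.593, 0.805, 0.001]
contact_force: [-0.2, -0.7, -0.2]
width: 0.417
s -46.9 y -0.4 tipz 90.6 yaw-stand 89.6 tilt [0.003 0.   ] F [-0.2 -0.7 -0.2] w 0.417
```

```bash
python3 -m jog '[{"linear":[0,0,-5],"dr":[0,0,0],"grip":-0.16},{"linear":[2,0.6,-4],"dr":[0,0,0],"grip":-0.16},{"linear":[0,0,0],"dr":[0,0,0],"grip":-0.16}]'; python3 s.py
```

```text
time_s: 17.45
tool_pos: [0.4929, -0.0076, 0.0918]
eef_rot: [0.001, 0.593, 0.805, 0.001]
contact_force: [-0.6, 0.2, 0.3]
width: 0.414
s -44.7 y -0.5 tipz 80.8 yaw-stand 89.6 tilt [0.003 0.   ] F [-0.6  0.2  0.3] w 0.414
```

```bash
python3 -m jog '[{"linear":[3.7,1.2,-5],"dr":[0,0,0],"grip":-0.16},{"linear":[3.7,1.2,-5],"dr":[0,0,0],"grip":-0.16},{"linear":[4,1.3,-3.5],"dr":[0,0,0],"grip":-0.16},{"linear":[4,1.3,-3.5],"dr":[0,0,0],"grip":-0.16},{"linear":[0,0,0],"dr":[0,0,0],"grip":-0.16}]'; python3 s.py
```

```text
time_s: 17.95
tool_pos: [0.5099, -0.0021, 0.073]
eef_rot: [0.001, 0.593, 0.805, 0.001]
contact_force: [-0.5, -0.7, 0.2]
width: 0.421
s -26.8 y -0.4 tipz 62.0 yaw-stand 89.6 tilt [ 0.002 -0.   ] F [-0.5 -0.7  0.2] w 0.421
```

```bash
python3 -m jog '[{"linear":[2.9,0.9,-2],"dr":[0,0,0],"grip":-0.16},{"linear":[2.9,0.9,-2],"dr":[0,0,0],"grip":-0.16},{"linear":[2,0.6,-1],"dr":[0,0,0],"grip":-0.16},{"linear":[0,0,0],"dr":[0,0,0],"grip":-0.16}]'; python3 s.py
```

```text
time_s: 18.35
tool_pos: [0.5183, 0.0006, 0.0675]
eef_rot: [0.001, 0.593, 0.805, 0.001]
contact_force: [-0.1, -0.8, -0.2]
width: 0.418
s -18.0 y -0.3 tipz 56.5 yaw-stand 89.6 tilt [0.002 0.   ] F [-0.1 -0.8 -0.2] w 0.418
```

```bash
python3 -m jog '[{"linear":[1,0.3,0],"dr":[0,0,0],"grip":-0.16},{"linear":[1,0.3,0],"dr":[0,0,0],"grip":-0.16},{"linear":[0,0,0],"dr":[0,0,0],"grip":-0.16},{"linear":[0,0,0],"dr":[0,0,0],"grip":-0.16}]'; python3 s.py
python3 - <<'E'
from h import *
w=grab('wrist');b=grab('scene')
z=lambda im,s,g=1.:cv2.resize(cv2.convertScaleAbs(im,alpha=g),s,interpolation=cv2.INTER_CUBIC)
save('m5',np.hstack([z(b[0][195:275,290:370],(400,400),1.5),z(w[0][130:330,220:420],(400,400),1.6)]))
E
```

```text
time_s: 18.75
tool_pos: [0.5201, 0.0013, 0.0673]
eef_rot: [0.0, 0.593, 0.805, 0.0]
contact_force: [0.4, 0.1, -0.1]
width: 0.421
s -16.1 y -0.3 tipz 56.3 yaw-stand 89.6 tilt [ 0.001 -0.   ] F [ 0.4  0.1 -0.1] w 0.421
```

View pics/m5.png

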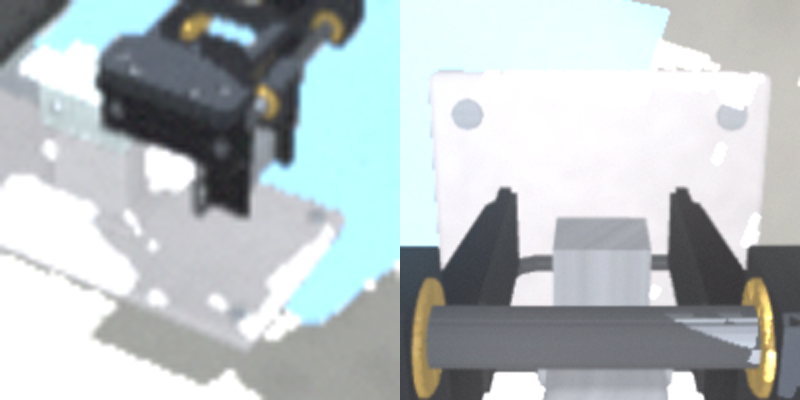

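The m5 view shows the cross wire under the bar, at crop (540–660,262), and the fingers straddling the bar. I'll back off to the front, then go up.

```bash
python3 - <<'E'
from h import *
w=grab('wrist');c=w[1:];g=w[0].mean(2).astype(int);print(g[250:272,286],g[250:272,350])
a=np.radians(17.6);u=np.array([np.cos(a),np.sin(a)])
for r_ in(260,261,262):
  P=plane((318,r_),.05,c);print('wire s',1e3*(P[:2]-[.5353,.0064])@u)
E
python3 -m jog '[{"linear":[-10,-3,0],"dr":[0,0,0],"grip":-0.16},{"linear":[-15,-4.7,0],"dr":[0,0,0],"grip":-0.16},{"linear":[-20,-6,0],"dr":[0,0,0],"grip":-0.16},{"linear":[-8,-2.5,15],"dr":[0,0,0],"grip":-0.16},{"linear":[0,0,40],"dr":[0,0,0],"grip":-0.16},{"linear":[0,0,40],"dr":[0,0,0],"grip":-0.16},{"linear":[-20,0,40],"dr":[0,0,0],"grip":-0.16},{"linear":[-30,0,20],"dr":[0,0,0],"grip":-0.16},{"linear":[0,0,0],"dr":[0,0,0],"grip":-0.16},{"linear":[0,0,0],"dr":[0,0,0],"grip":-0.16}]'
python3 - <<'E'
from h import *
w=grab('wrist');b=grab('scene');a=grab('top')
import pickle;pickle.dump((w,a,b),open('f.pkl','wb'))
print(proj(np.array([.5353,.0064,.1]),w[1:]))
z=lambda im,s,g=1.:cv2.resize(cv2.convertScaleAbs(im,alpha=g),s,interpolation=cv2.INTER_CUBIC)
u,v=map(int,proj(np.array([.5353,.0064,.08]),w[1:]));v=max(60,min(v,340));u=max(60,min(u,580))
save('m6',np.hstack([z(b[0][195:275,290:370],(400,400),1.3),z(w[0][v-60:v+60,u-60:u+60],(400,400),1.2)]))
E
```

```text
[154 154 154 154 155 154 151 129  83  66  67  67  67  67  66  82 141 150
 149 150 151 152] [151 150 151 151 151 150 147 101  70  64  68  72  69  66  75 122 146 149
 150 149 150 150]
wire s -3.1288318179276287
wire s -2.509868762631052
wire s -1.8896768746439556
time_s: 19.9
tool_pos: [0.4063, -0.016, 0.2264]
eef_rot: [0.0, 0.594, 0.805, 0.0]
contact_force: [0.6, 0.0, 0.0]
width: 0.421
[299.76611528 317.63810126]
```

View pics/m6.png

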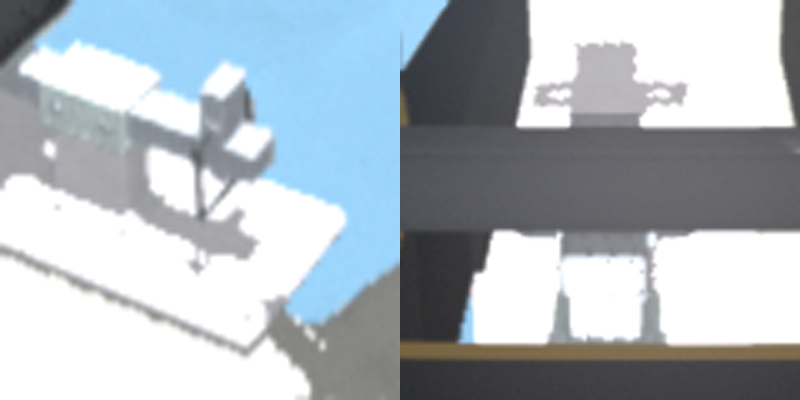

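The m6 view shows the head standing on the bar and the ring hanging straight down, its lower corner at crop (203,215). Before handing in I'll check the numbers and the loose objects.

Run:
```python
from h import *
import pickle
w,a,b=pickle.load(open('f.pkl','rb'));a0,b0=pickle.load(open('i.pkl','rb'))
for z in(.112,.117,.122):print(z,proj(np.array([.5353,.0064,z]),b[1:]))
print('obs head top (334.4,211)')
for n,(x,y) in dict(cup=(432,217),vial=(378,244),amp=(397,138)).items():
    d=np.abs(a[0][y-14:y+14,x-14:x+14].astype(int)-a0[0][y-14:y+14,x-14:x+14]).mean(2);print(n,'changed px',(d>25).sum())
o=monitor.get_obs();print(o['time_s'],o['contact_force'])
```

```text
0.112 [333.94283442 211.11384281]
0.117 [334.00065323 209.45091004]
0.122 [334.05882299 207.77683787]
obs head top (334.4,211)
cup changed px 0
vial changed px 687
amp changed px 0
20.05 [ 0.31923652 -0.34381287  0.14803838]
```

Run:
```python
from h import *
import pickle
w,a,b=pickle.load(open('f.pkl','rb'));a0,b0=pickle.load(open('i.pkl','rb'))
x,y=395,242
d=np.abs(b[0][y-12:y+12,x-10:x+10].astype(int)-b0[0][y-12:y+12,x-10:x+10]).mean(2);print((d>25).sum(),proj(np.array([.428,-.109,.02]),b[1:]))
from workcell import finish_job
if (d>25).sum()<60: print(finish_job())
```

```text
117 [394.76476863 240.31823033]
```

Run:
```python
from h import *
import pickle
w,a,b=pickle.load(open('f.pkl','rb'));a0,b0=pickle.load(open('i.pkl','rb'))
t=b0[0][234:250,389:401]
m=cv2.matchTemplate(b[0][214:270,369:421],t,cv2.TM_CCOEFF_NORMED);_,s,_,l=cv2.minMaxLoc(m);print('best',s,'shift px',l[0]-20,l[1]-20)
print(b0[0][232:252:2,385:405:2].mean(2).astype(int));print(b[0][232:252:2,385:405:2].mean(2).astype(int))
```

```text
best 0.7303458452224731 shift px 0 0
[[153 152 151 153 171 197 206 209 212 212]
 [153 154 156 194 204 208 210 211 212 212]
 [156 178 198 204 205 168 189 212 213 214]
 [194 204 208 209 146 188 181 212 213 214]
 [207 209 211 201 150 142 139 209 213 213]
 [211 212 212 164 184 194 179 205 213 213]
 [213 213 212 130  95 125 129 211 215 215]
 [213 213 206 118 101  91 147 213 214 213]
 [213 212 212 162 131 139 176 214 214 214]
 [213 213 213 213 210 210 213 214 213 213]]
[[157 157 157 157 175 202 212 213 215 215]
 [158 157 158 196 208 199 211 215 215 216]
 [160 181 202 208 168  95 134 211 216 216]
 [200 207 212 212 139 111 116 212 217 217]
 [207 213 215 205 152 142 137 212 217 217]
 [116 176 209 167 188 200 181 210 217 215]
 [105 104 116 104  96 129 132 214 217 217]
 [103 102 104 111  99  88 144 215 216 216]
 [104 103 103 107 124 130 139 214 217 217]
 [107 104 102 104 106 130 190 218 216 216]]
```

The vial hasn't moved: best match is at zero shift, and the changed pixels are the gripper's shadow. Handing in.

```bash
python3 -c "
from workcell import finish_job
print(finish_job())"
```

```text
the job is handed in; nothing more can be done
None
```

The bar is locked and the job is handed in, at about 20 s of the 72 s. `finish_job` reports no verdict, so what follows is from my own checks.

**What I did:**
- **Pin's direction:** I nudged the ring lightly while the pin was parked to see which way round it was, then stood the ring up again.
- **Insertion:** I took the pin out, found the hole in the top, scene and wrist pictures (they agreed to about 1 mm), and lowered the pin in small steps. It stopped where the head should sit on the bar.
- **Ring:** I let go of the pin, turned the gripper so its fingers straddled the bar, and pushed the ring's legs along their arc over the front end and down.

**What the last checks showed:**
- **Seating:** The pin stopped with the gripper at 101.8 mm, where 102 mm was expected, so the head should be on the bar. The last scene picture puts the head's top at about 112 to 117 mm (117 is home); that was read by eye and is no better than about 3 mm.
- **Ring angle:** The cross wire was 2 to 3 mm in front of the pin's axis, about 3.08 rad, while the fingers still touched it. After I backed off, the picture showed the ring hanging straight down round the bar.
- **Forces:** Wrist readings stayed below about 4 N. They come only at the end of each move, so a short peak in between would not show.
- **Loose objects:** The cup and ampoule pixels were unchanged. My first picture comparison flagged the vial, but in the scene view it matched best at zero shift (score 0.73), and the changed pixels look like the gripper's shadow.
- **Robot:** It ended well clear of the stand and touching nothing.

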